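# Stand the tall polished glass on the turntable

## Task

Three green drinking glasses stand on the bench. Pick up the tall one with a light grip (it cracks if squeezed with more than 25 N), and stand it upright in the middle of the round turntable, setting it down gently rather than dropping it. Leave the short glass and the wide glass standing where they are.

Things in the scene. Friction and masses are not known exactly. Their poses are not given: they have to be found in the camera images.
- tall_glass_mid (a point): The glass to move: a straight round tumbler of clear green glass, open at the top, 60 mm across and 130 mm tall (the tallest of the three), wall 4 mm, about 0.26 kg, standing mouth up. The point is on its axis half-way up, 65 mm above its base; z is its axis. Fragile: it cracks if either finger presses it with more than 25 N (a grip of 6 to 12 N holds it well). It also breaks if it is let go to fall more than about 10 mm, or pressed down on the turntable with more than 35 N.
- short_glass_mid (a point): The short glass, not to be disturbed: same clear green glass, straight, 60 mm across but only 80 mm tall. The point is on its axis half-way up, 40 mm above its base.
- wide_glass_mid (a point): The wide glass, not to be disturbed: same clear green glass, straight, 82 mm across and 80 mm tall. The point is on its axis half-way up, 40 mm above its base.
- turntable_top (a point): Hand turntable, fixed to the bench and locked: a round aluminium plate 160 mm across with a cork face, on a dark steel foot; a thin dark ring 72 mm across marks the middle of the cork. The point is the centre of the cork face, 45 mm above the bench; z is up.

How it is judged:
By the outcome, as a careful person would: the job done as asked, in the order asked, and still so for the second after the job is handed in, with the robot touching nothing.
It also fails if it takes over 40 s, if anything falls off the work surface, if the arm or the gripper's body presses on something with over 40 N, if the wrist force passes 120 N, or if a joint passes its speed limit or range.

## Robot

A 7-joint arm with a two-finger parallel gripper is mounted at the origin on the work surface. World frame = base frame: x ahead of the robot, y to its left, z up, the work surface at z = 0. Lengths are in m, angles in rad, forces in N, time in s.
With the tool pointing down it reaches from about 0.35 to 0.9 m from the base axis. Payload 8.1 kg.
Tool frame: the origin (TCP) lies between the finger pads; the fingertips stand 19 mm ahead of it and the grasp point (between the pads) is the TCP; z points along the fingers, y is the line along which they close (so a half turn about z gives the same grasp; the last joint's range is limited). The gripper opens to 85 mm and grips with 20 to 120 N. Pads are 22 mm wide; open, the fingers measure 114 mm over their backs; the gripper's body (76 mm by 85 mm) begins 54 mm behind the grasp point. The pads swing forward as they close: fully open they stand 13 mm farther back than shut.
Start: joints at [-1.352, 0.434, 0.025, 1.573, -0.012, 1.134, -0.075], TCP at [0.198, 0.593, 0.25] pointing down, gripper open.
Joint ranges: [-2.62, 2.62], [-0.44, 2.09], [-1.27, 1.32], [0.08, 2.57], [-1.32, 4.46], [0.12, 2], [-2.74, 2.74]. Speed limits (rad/s): [2.22, 2.22, 3.01, 3.01, 3.14, 3.14, 3.14].

## Interface

Orientations are given as a unit quaternion [w, x, y, z].
In Python, from cell import telemetry, snapshot, manip gives the robot as it stands.
- The arm moves only by the tool step_arm, never from a script. Its argument "plan" is a list of rows, each a list of 3 entries, a list of its own where there are three numbers: the shift along the tool's x, y, z in cm, then the turn about the tool's z in rad, then the opening, from 0 (shut) to 1 (fully open). In form: [[[dx, dy, dz], yaw, gripper], ...]. A call has 1 to 12 rows; each row is the pose to reach, as a shift and turn from the pose commanded when the call began, along the tool's axes at that moment; what a row does not reach only later rows make up. A row lasts 1/8 s, in which the tool goes at most 62.5 mm and 10.7 degrees, less where a joint would pass 70% of its speed; a pose out of reach is approached as far as the arm can. A call with a gripper value outside its range is refused whole. The fingers move at their own pace and stop on an object; the grip force is fixed at half the most. Time passes only in rows, so rows that repeat a pose let the fingers close. It gives the time, the measured TCP pose, the force, the opening and the grip force at its end, in the units of the state.
- telemetry.sense(): the state, without advancing time (a new reading comes with each control period).
- snapshot(name): name is "scene" or "top" or "wrist"; returns a dict with "img" (420x560x3 uint8, red, green, blue), "fx", "fy", "cx", "cy" (pixels), "dist_coeffs" ([k1, k2, p1, p2, k3] as OpenCV has them; the pictures are not rectified), "pose" (4x4, takes a point from camera to world coordinates); the wrist camera has in their place "mount" (4x4, takes a point from camera to tool coordinates, whose origin is the TCP and whose axes are the flange's). Camera axes: x right, y down, z forward; pixel columns grow to the right and rows downward; lengths in m; the calibration is good to about 2 mm. A picture is of the moment at which its call begins: read the wrist's pose just before it. There is no depth.
- manip.close_job(): hands the job in; it is judged then, once.
The state is a dict: "time_s": time; "joints": joint angles; "qvel": joint speeds; "tau": joint torques, N m; "tcp_pos": TCP position; "tcp_rot": TCP orientation; "wrist_force": force on the tool from outside, world axes, zero at the start; "wrist_torque": the same for the moment, N m; "finger_gap": opening from 0.0 (shut) to 1.0 (fully open); "grip_force": force on a finger pad.
Only numpy, scipy, OpenCV 4.12 (cv2) and the standard library are available. Lean on these libraries where they do the work, as an engineer would, in place of code of your own. Each camera call takes 0.05 s, during which the arm holds its last target. There are 200 camera calls.

## Working session

There is one attempt and no reset: what is moved stays moved. The work goes in short steps, Python scripts to look and compute and a tool call to move; the robot and the scene stay as the last step left them, time stands still between calls to the robot, and variables do not carry over. Pictures are saved under pics/ and viewed, at most 10 in all, crops included, and the job is handed in when it is done.

Besides the shell and the picture viewer there is one more tool, called after "Emit:" as name(argument=value, ...), one argument or row to a line, values as JSON. step_arm: Moves the arm, as the interface text tells. Its arguments: {"type":"object","properties":{"plan":{"type":"array","items":{"type":"array"}}},"required":["plan"]}

```bash
mkdir -p pics; ls; python3 - <<'E'
from cell import telemetry, snapshot
import cv2, numpy as np, pickle
s=telemetry.sense();print(s)
d={}
for n in("scene","top","wrist"):
    d[n]=snapshot(n);cv2.imwrite(f"pics/{n}0.png",d[n]["img"][:,:,::-1])
    print(n,{k:(np.round(v,4).tolist()) for k,v in d[n].items() if k!="img"})
pickle.dump(d,open("snap0.pkl","wb"))
E
```

```text
pics
{'time_s': 0.0, 'joints': array([-1.3515832 ,  0.43520677,  0.02496471,  1.57411757, -0.0115664 ,
        1.13398624, -0.07511654]), 'qvel': array([-1.10099499e-03, -3.19385627e-05,  1.83973733e-03,  4.50513841e-05,
       -8.29508826e-05, -7.79572056e-05,  6.26493490e-04]), 'tau': array([-8.15581170e-04, -6.70458627e+01,  1.02517627e+00, -3.16216886e+01,
        1.56818441e-02,  1.23033993e-02,  5.08417148e-07]), 'tcp_pos': array([0.19758457, 0.5924387 , 0.24952801]), 'tcp_rot': array([-4.17345208e-05,  1.60245073e-01,  9.87076946e-01, -7.85731769e-04]), 'wrist_force': array([ 1.11855137, -0.03748482,  0.63341074]), 'wrist_torque': array([-0.0104571 , -0.00141906, -0.014294  ]), 'grip_force': 0.0, 'finger_gap': 1.0008160765516247}
scene {'fx': 471.0593, 'fy': 471.0593, 'cx': 276.9402, 'cy': 211.6512, 'dist_coeffs': [-0.15, 0.0, 0.0, 0.0, 0.0], 'pose': [[-0.134, 0.7622, -0.6333, 1.2196], [0.9909, 0.1118, -0.075, 0.0755], [0.0136, -0.6376, -0.7702, 0.8974], [0.0, 0.0, 0.0, 1.0]]}
top {'fx': 448.8974, 'fy': 448.8974, 'cx': 292.5321, 'cy': 209.3658, 'dist_coeffs': [-0.1073, 0.0, 0.0, 0.0, 0.0], 'pose': [[0.0122, -0.9899, 0.141, 0.4547], [-0.9996, -0.0087, 0.0252, -0.0263], [-0.0237, -0.1412, -0.9897, 0.9259], [0.0, 0.0, 0.0, 1.0]]}
wrist {'fx': 354.7561, 'fy': 354.7561, 'cx': 281.9605, 'cy': 207.5568, 'dist_coeffs': [-0.0815, 0.0, 0.0, 0.0, 0.0], 'mount': [[0.0002, -0.9623, -0.2721, 0.0699], [1.0, 0.0004, -0.0005, 0.0005], [0.0006, -0.2721, 0.9623, -0.1226], [0.0, 0.0, 0.0, 1.0]]}
```

View pics/top0.png

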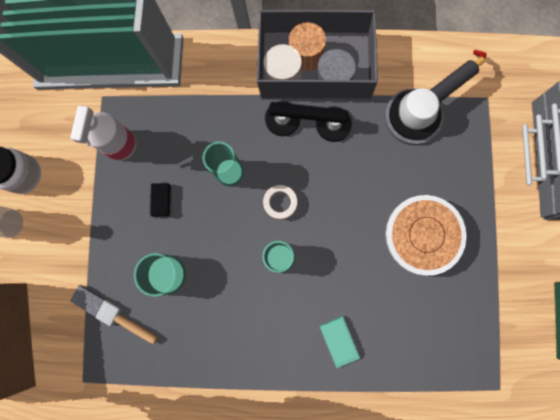

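View pics/scene0.png

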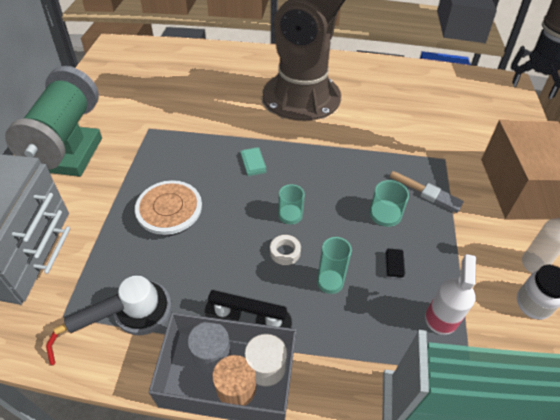

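The top view shows the tall glass with its rim near (219,157) and base near (229,172). The short glass is near (279,257), the wide one near (158,275) and the turntable ring near (427,235). The scene view agrees: tall glass at (333,265), turntable at (168,207).

```bash
cat > h.py <<'E'
import numpy as np, cv2
from scipy.spatial.transform import Rotation as R
def K(c): return np.array([[c["fx"],0,c["cx"]],[0,c["fy"],c["cy"]],[0,0,1.]]),np.array(c["dist_coeffs"],float)
def ray(c,uv,T):
    k,d=K(c);n=cv2.undistortPoints(np.array([[uv]],float),k,d)[0,0]
    return T[:3,3],T[:3,:3]@np.array([n[0],n[1],1])
def onz(c,uv,z,T):
    o,v=ray(c,uv,T);return o+v*(z-o[2])/v[2]
def proj(c,P,T):
    k,d=K(c);Ti=np.linalg.inv(T);return cv2.projectPoints(np.atleast_2d(P).astype(float),cv2.Rodrigues(Ti[:3,:3])[0],Ti[:3,3],k,d)[0][:,0]
def toolT(s):
    q=s["tcp_rot"];T=np.eye(4);T[:3,:3]=R.from_quat([q[1],q[2],q[3],q[0]]).as_matrix();T[:3,3]=s["tcp_pos"];return T
E
python3 - <<'E'
from h import *
import pickle
d=pickle.load(open("snap0.pkl","rb"))
for n in("top","scene"):
    c=d[n];T=np.array(c["pose"]);hsv=cv2.cvtColor(c["img"],cv2.COLOR_RGB2HSV)
    for lab,lo,hi in(("green",(70,70,40),(95,255,255)),("bright",(70,70,120),(95,255,255)),("cork",(5,100,100),(14,255,255))):
        m=cv2.inRange(hsv,lo,hi);m=cv2.morphologyEx(m,cv2.MORPH_OPEN,np.ones((3,3)))
        for q in cv2.findContours(m,cv2.RETR_EXTERNAL,cv2.CHAIN_APPROX_NONE)[0]:
            if cv2.contourArea(q)<200 or len(q)<5: continue
            e=cv2.fitEllipse(cv2.convexHull(q));z={"green":.04,"bright":.004,"cork":.045}[lab]
            print(n,lab,np.round(e[0],1),np.round(e[1],1),cv2.boundingRect(q),cv2.contourArea(q),"xy",np.round(onz(c,e[0],z,T)[:2],4))
c=d["top"];T=np.array(c["pose"])
print("tall rim guess",onz(c,(219,157),.13,T),"base",onz(c,(229,172),.004,T))
c=d["scene"];T=np.array(c["pose"]);print("scene rim",onz(c,(336,249),.13,T))
print(toolT(__import__("cell").telemetry.sense()).round(3))
im=cv2.resize(d["top"]["img"][130:300,120:330],None,fx=3.5,fy=3.5,interpolation=cv2.INTER_CUBIC);cv2.imwrite("pics/crop1.png",im[:,:,::-1])
E
```

```text
top green [339.4 341.2] [31.1 58. ] (320, 317, 39, 50) 1102.0 xy [ 0.3247 -0.0972]
top green [159.2 274.3] [43.3 51.7] (134, 253, 52, 43) 1683.5 xy [0.4479 0.2602]
top green [278.2 256.4] [31.4 32.1] (263, 241, 32, 31) 754.5 xy [0.4871 0.0234]
top green [222.8 163. ] [35.  48.2] (202, 142, 41, 44) 1197.0 xy [0.6751 0.1396]
top green [84.7 33.7] [ 97.6 178.2] (0, 0, 160, 76) 9360.0 xy [0.9743 0.4669]
top bright [339.2 341.4] [29.8 60.4] (320, 317, 39, 50) 1098.0 xy [ 0.3192 -0.0998]
top bright [165.2 274.1] [33.9 37.4] (149, 255, 34, 39) 940.0 xy [0.4483 0.2592]
top bright [280.2 257.7] [25.3 30.1] (268, 244, 26, 28) 543.0 xy [0.4858 0.0212]
top bright [228.8 171.3] [23.4 24. ] (217, 160, 24, 24) 419.0 xy [0.6662 0.1329]
top bright [64.1 32.1] [  4.3 185.4] (0, 27, 133, 11) 329.0 xy [1.0023 0.5398]
top bright [66.2 20.1] [  4.6 157.1] (1, 15, 133, 11) 315.0 xy [1.0339 0.5389]
top bright [67.3  8.6] [  5.1 156.3] (3, 3, 132, 12) 309.5 xy [1.0651 0.5406]
top cork [103.9 352.9] [120.6 656.6] (7, 284, 388, 136) 11016.0 xy [0.2905 0.3654]
top cork [ 45.4 226.9] [33.4 92.1] (15, 210, 75, 35
[... 1910 characters left out ...]
49) 1560.0 xy [ 0.9298 -0.031 ]
scene cork [167.6 205. ] [41.2 56.5] (140, 184, 56, 43) 1775.5 xy [ 0.5363 -0.2685]
scene cork [527.5 168.5] [103.2 140.9] (500, 120, 60, 99) 4116.0 xy [0.2696 0.6444]
scene cork [109.9  35.1] [29.4 61. ] (84, 23, 58, 28) 450.0 xy [-0.2121 -0.7137]
scene cork [235.1   6.7] [43.4 55.7] (208, 0, 54, 19) 660.5 xy [-0.4737 -0.3045]
scene cork [163.6   5.4] [14. 43.] (151, 0, 35, 13) 212.0 xy [-0.4543 -0.5863]
tall rim guess [0.66401446 0.13030689 0.13      ] base [0.66455769 0.13247743 0.004     ]
scene rim [0.66740026 0.13029828 0.13      ]
[[-0.949  0.316 -0.     0.198]
 [ 0.316  0.949 -0.001  0.593]
 [-0.    -0.001 -1.     0.25 ]
 [ 0.     0.     0.     1.   ]]
```

View pics/crop1.png

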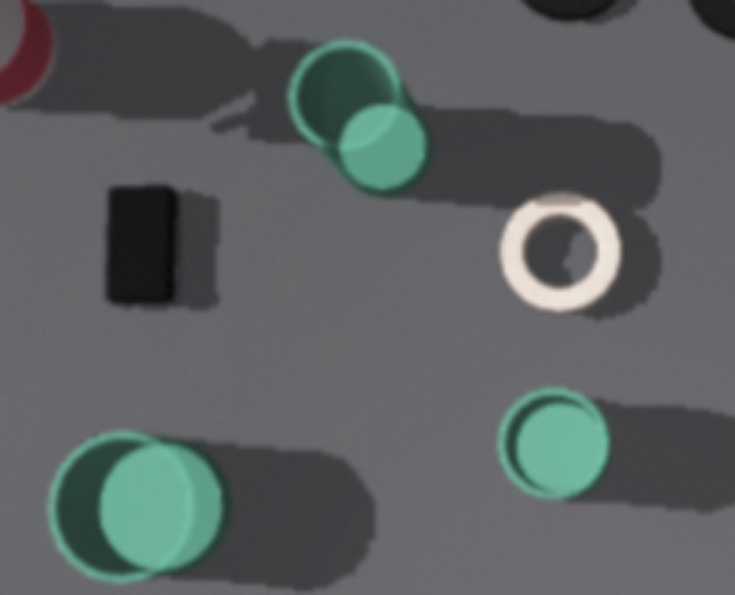

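The crop shows the tall rim centre at (218.9,157.4) and its base at (229.4,172). That puts the glass at about (0.665,0.131) and the turntable at about (0.534,-0.269). Next I'll hover over the glass and look from the wrist.

Emit:
step_arm(
  plan=[
    [[-58.9,-29,0],0,1],
    [[-58.9,-29,0],0,1],
    [[-58.9,-29,0],0,1],
    [[-58.9,-29,0],0,1],
    [[-58.9,-29,0],0,1],
    [[-58.9,-29,0],0,1],
    [[-58.9,-29,0],0,1],
    [[-58.9,-29,0],0,1],
    [[-58.9,-29,0],0,1],
    [[-58.9,-29,0],0,1],
    [[-58.9,-29,0],0,1],
    [[-58.9,-29,0],0,1],
  ],
)

```text
time_s: 1.65
tcp_pos: [0.6661, 0.1278, 0.2495]
tcp_rot: [0.0, 0.163, 0.987, -0.001]
wrist_force: [-0.7, -0.2, -0.1]
finger_gap: 1.0
grip_force: 0.0
```

```bash
cat > look.py <<'E'
from h import *
import sys,pickle
from cell import telemetry,snapshot
s=telemetry.sense();c=snapshot("wrist");pickle.dump((s,c),open(sys.argv[1]+".pkl","wb"))
cv2.imwrite(f"pics/{sys.argv[1]}.png",c["img"][:,:,::-1])
print(s["tcp_pos"],s["joints"].round(2),s["time_s"])
T=toolT(s)@np.array(c["mount"])
print("tall rim exp",proj(c,[.665,.131,.13],T),"short rim",proj(c,[.4865,.022,.08],T))
hsv=cv2.cvtColor(c["img"],cv2.COLOR_RGB2HSV)
m=cv2.inRange(hsv,(70,60,30),(95,255,255))
for q in cv2.findContours(m,cv2.RETR_EXTERNAL,cv2.CHAIN_APPROX_NONE)[0]:
    if cv2.contourArea(q)>300:
        e=cv2.fitEllipse(cv2.convexHull(q));print(np.round(e[0],1),np.round(e[1],1),cv2.boundingRect(q),"onz.13",onz(c,e[0],.13,T).round(4))
E
python3 look.py w1
```

```text
[0.66608843 0.12781914 0.24951969] [-0.4   0.53  0.22  1.44 -0.11  1.19  1.07] 1.65
tall rim exp [[285.52405199 206.61675647]] short rim [[80.67418453 24.65992643]]
[618.1 303.7] [ 59.9 297.6] (471, 281, 89, 56) onz.13 [0.8379 0.3735 0.13  ]
[286.1 195.5] [82.8 98.7] (245, 144, 84, 100) onz.13 [0.6575 0.1339 0.13  ]
[98.4 32.7] [ 73.  113.7] (47, 0, 106, 72) onz.13 [0.515  0.0533 0.13  ]
```

View pics/w1.png

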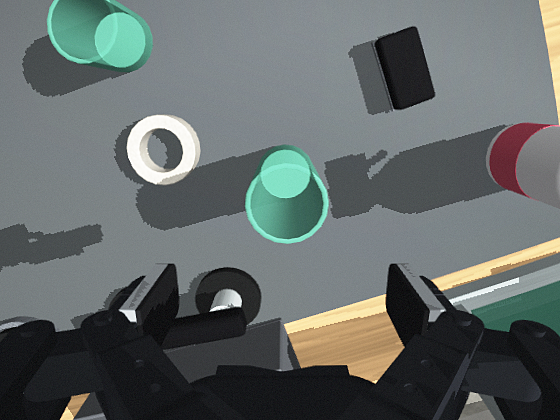

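The wrist view shows the tall rim spanning columns 246–328 with its bottom at row 243, so the centre is about (287,203). The rest of the area around it is clear for the fingers. I'll fit the rim on its plane to get the offset.

```bash
python3 - <<'E'
from h import *
import pickle
from scipy.optimize import least_squares
s,c=pickle.load(open("w1.pkl","rb"));T=toolT(s)@np.array(c["mount"])
hsv=cv2.cvtColor(c["img"],cv2.COLOR_RGB2HSV);m=cv2.inRange(hsv,(70,60,30),(95,255,255))
q=[q for q in cv2.findContours(m,cv2.RETR_EXTERNAL,cv2.CHAIN_APPROX_NONE)[0] if cv2.contourArea(q)>300 and cv2.boundingRect(q)[0]==245][0][:,0]
P=np.array([onz(c,p,.13,T)[:2] for p in q if p[1]>203])
r=least_squares(lambda x:np.hypot(*(P-x[:2]).T)-x[2],[.665,.131,.03],loss="soft_l1",f_scale=.001)
print(r.x,np.abs(r.fun).max())
t=toolT(s);print("tool shift cm",100*t[:3,:3].T@(np.r_[r.x[:2],.095]-t[:3,3]))
E
```

```text
[0.66330031 0.13218731 0.02935085] 0.0006063670185296639
tool shift cm [ 0.41126065  0.35437965 15.4511224 ]
```

Emit:
step_arm(
  plan=[
    [[0.35,0.35,0],0,1],
    [[0.35,0.35,4],0,1],
    [[0.35,0.35,8],0,1],
    [[0.35,0.35,8],0,1],
  ],
)

```text
time_s: 2.2
tcp_pos: [0.6595, 0.1376, 0.1676]
tcp_rot: [-0.003, 0.159, 0.987, -0.001]
wrist_force: [0.1, -0.5, 0.4]
finger_gap: 0.999
grip_force: 0.0
```

Emit:
step_arm(
  plan=[
    [[0,0,0],0,1],
    [[0,0,0],0,1],
    [[0,0,0],0,1],
    [[0,0,0],0,1],
  ],
)

```text
time_s: 2.7
tcp_pos: [0.6627, 0.136, 0.171]
tcp_rot: [0.0, 0.16, 0.987, 0.0]
wrist_force: [-0.4, -0.2, 0.3]
finger_gap: 1.001
grip_force: 0.0
```

```bash
python3 look.py w2
```

```text
[0.66273163 0.13595741 0.1709504 ] [-0.41  0.59  0.2   1.54 -0.13  1.03  1.07] 2.7
tall rim exp [[273.11489666 260.04076791]] short rim [[1.85114975 7.8577317 ]]
[274.8 236.9] [119.5 147.4] (216, 161, 118, 148) onz.13 [0.6536 0.1358 0.13  ]
[48.5 29.8] [ 89.5 126.4] (0, 0, 110, 70) onz.13 [0.5299 0.0714 0.13  ]
```

View pics/w2.png

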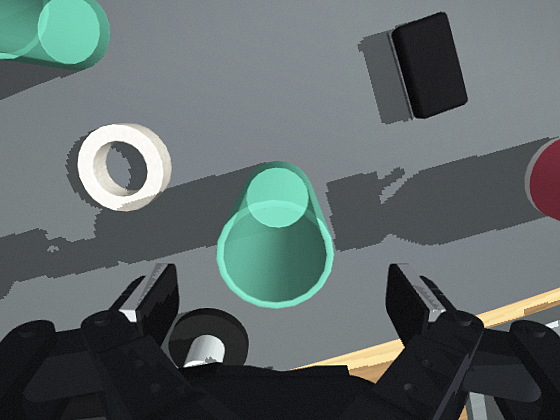

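The wrist view has the rim at columns 217–334 (centre 275), while the fingers are centred at 282. The tool therefore needs about 3 mm toward -y.

```bash
python3 - <<'E'
from h import *
import pickle
from scipy.optimize import least_squares
s,c=pickle.load(open("w2.pkl","rb"));T=toolT(s)@np.array(c["mount"])
hsv=cv2.cvtColor(c["img"],cv2.COLOR_RGB2HSV);m=cv2.inRange(hsv,(70,60,30),(95,255,255))
q=[q for q in cv2.findContours(m,cv2.RETR_EXTERNAL,cv2.CHAIN_APPROX_NONE)[0] if cv2.boundingRect(q)[0]==216][0][:,0]
P=np.array([onz(c,p,.13,T)[:2] for p in q if p[1]>255])
r=least_squares(lambda x:np.hypot(*(P-x[:2]).T)-x[2],[.665,.131,.03],loss="soft_l1",f_scale=.001)
print(r.x,np.abs(r.fun).max())
t=toolT(s);print("tool shift cm",100*t[:3,:3].T@(np.r_[r.x[:2],.095]-t[:3,3]))
E
```

```text
[0.66329101 0.13227184 0.02913072] 0.00039826252688771047
tool shift cm [-0.16417457 -0.33636713  7.59496539]
```

Emit:
step_arm(
  plan=[
    [[-0.15,-0.35,0],0,1],
    [[-0.15,-0.35,0],0,1],
    [[-0.15,-0.35,2],0,1],
    [[-0.15,-0.35,4],0,1],
    [[-0.15,-0.35,6],0,1],
    [[-0.15,-0.35,7.6],0,1],
    [[-0.15,-0.35,7.6],0,1],
    [[-0.15,-0.35,7.6],0,1],
    [[-0.15,-0.35,7.6],0,1],
  ],
)

```text
time_s: 3.88
tcp_pos: [0.6634, 0.1322, 0.0952]
tcp_rot: [0.001, 0.16, 0.987, 0.0]
wrist_force: [0.2, 0.1, 1.0]
finger_gap: 1.005
grip_force: 0.0
```

Emit:
step_arm(
  plan=[
    [[0,0,0],0,0.85],
    [[0,0,0],0,0.8],
    [[0,0,0],0,0.76],
    [[0,0,0],0,0.74],
    [[0,0,0],0,0.74],
  ],
)

```text
time_s: 4.5
tcp_pos: [0.6628, 0.1322, 0.0943]
tcp_rot: [-0.0, 0.16, 0.987, 0.0]
wrist_force: [0.7, 0.7, 0.6]
finger_gap: 0.74
grip_force: 0.0
```

Emit:
step_arm(
  plan=[
    [[0,0,0],0,0.725],
    [[0,0,0],0,0.715],
    [[0,0,0],0,0.71],
    [[0,0,0],0,0.71],
  ],
)

```text
time_s: 5.0
tcp_pos: [0.6628, 0.1321, 0.0944]
tcp_rot: [0.0, 0.16, 0.987, 0.0]
wrist_force: [-0.8, -0.9, 1.8]
finger_gap: 0.71
grip_force: 12.9
```

Emit:
step_arm(
  plan=[
    [[0,0,0],0,0.71],
    [[0,0,0],0,0.71],
  ],
)

```text
time_s: 5.25
tcp_pos: [0.6628, 0.132, 0.0944]
tcp_rot: [0.0, 0.16, 0.987, 0.0]
wrist_force: [-0.8, -1.0, 2.7]
finger_gap: 0.714
grip_force: 13.0
```

Emit:
step_arm(
  plan=[
    [[0,0,-0.5],0,0.71],
    [[0,0,-1.5],0,0.71],
    [[0,0,-3],0,0.71],
    [[0,0,-5],0,0.71],
    [[0,0,-7],0,0.71],
    [[0,0,-9],0,0.71],
    [[0,0,-11],0,0.71],
    [[0,0,-12],0,0.71],
    [[0,0,-12],0,0.71],
    [[0,0,-12],0,0.71],
  ],
)

```text
time_s: 6.5
tcp_pos: [0.6624, 0.1321, 0.2136]
tcp_rot: [-0.001, 0.16, 0.987, -0.0]
wrist_force: [0.0, -1.5, -2.2]
finger_gap: 0.715
grip_force: 13.1
```

```bash
python3 look.py w3; python3 - <<'E'
from h import *
from cell import telemetry
t=toolT(telemetry.sense());print(100*t[:3,:3].T@(np.array([.534,-.2686,t[2,3]])-t[:3,3]))
E
```

```text
[0.66235665 0.1320566  0.21357829] [-0.41  0.55  0.21  1.49 -0.12  1.11  1.07] 6.5
tall rim exp [[281.12470395 230.23618963]] short rim [[50.81007075 20.80746258]]
[504.8 324.4] [11.1 20.8] (508, 308, 52, 60) onz.13 [0.7812 0.2571 0.13  ]
[282.  308.4] [180.3 255.6] (187, 177, 192, 200) onz.13 [0.7171 0.1142 0.13  ]
[73.9 31. ] [ 81.6 130.1] (14, 0, 123, 74) onz.13 [0.5181 0.0585 0.13  ]
[-5.02672594e-01 -4.20627959e+01  3.43714417e-02]
```

View pics/w3.png

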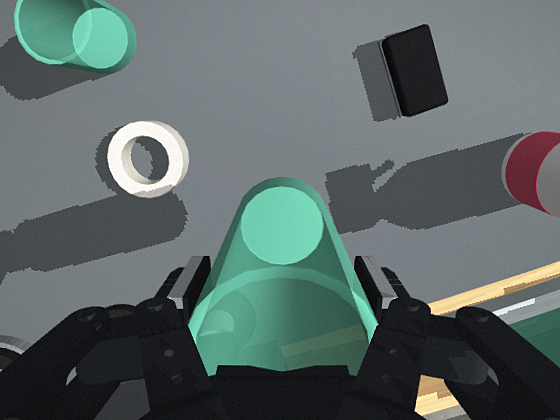

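The glass is lifted, upright between the pads: base at (283,225), grip 13 N. Next I'll carry it across to the turntable, ramping smoothly.

Emit:
step_arm(
  plan=[
    [[0,-1,0],0,0.71],
    [[0,-3,0],0,0.71],
    [[0,-6,0],0,0.71],
    [[0,-10,0],0,0.71],
    [[-0.1,-14,0],0,0.71],
    [[-0.2,-18.5,0],0,0.71],
    [[-0.3,-23,0],0,0.71],
    [[-0.4,-27.5,0],0,0.71],
    [[-0.5,-32,0],0,0.71],
    [[-0.5,-36,0],0,0.71],
    [[-0.5,-39,0],0,0.71],
    [[-0.5,-41,0],0,0.71],
  ],
)

```text
time_s: 8.05
tcp_pos: [0.5359, -0.2612, 0.2144]
tcp_rot: [-0.0, 0.162, 0.987, -0.0]
wrist_force: [-0.1, 0.5, -2.4]
finger_gap: 0.713
grip_force: 13.1
```

Emit:
step_arm(
  plan=[
    [[0,-0.6,0],0,0.71],
    [[0,-1.0,0],0,0.71],
    [[0,-1.0,0],0,0.71],
    [[0,-1.0,0],0,0.71],
    [[0,-1.0,0],0,0.71],
  ],
)

```text
time_s: 8.68
tcp_pos: [0.535, -0.2672, 0.2143]
tcp_rot: [0.0, 0.16, 0.987, 0.0]
wrist_force: [-0.2, 0.6, -3.1]
finger_gap: 0.711
grip_force: 13.1
```

```bash
python3 look.py w4; python3 - <<'E'
from h import *
import pickle
s,c=pickle.load(open("w4.pkl","rb"));T=toolT(s)@np.array(c["mount"])
print(s["grip_force"],"ring exp px",proj(c,[.534,-.2686,.045],T))
hsv=cv2.cvtColor(c["img"],cv2.COLOR_RGB2HSV)
m=cv2.inRange(hsv,(0,0,150),(180,45,255))
cv2.imwrite("pics/w4m.png",m)
E
```

```text
[ 0.53501623 -0.26720472  0.21427737] [ 0.18  0.43  0.28  1.71 -0.13  1.03  1.75] 8.675
tall rim exp [[758.57290334 217.77888658]] short rim [[630.12546528  26.44748707]]
[281.3 311.8] [178.8 262.6] (187, 177, 192, 200) onz.13 [ 0.5927 -0.2864  0.13  ]
[559.1  38.8] [58.8 67.9] (530, 5, 30, 68) onz.13 [ 0.4789 -0.0803  0.13  ]
13.121942449361086 ring exp px [[279.55494319 192.53704875]]
```

View pics/w4.png

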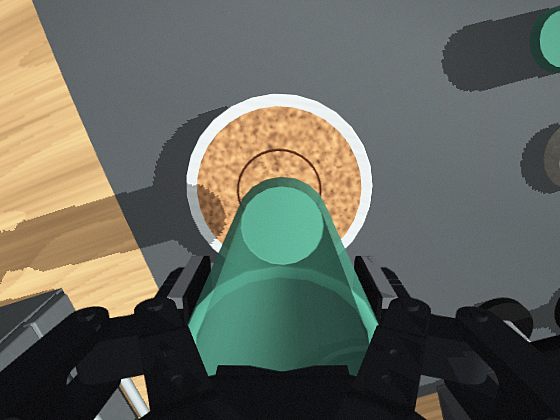

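The plate spans columns 187–372 with its top at row 94. The ring spans 238–321 with its top at row 149. The glass is centred in the same column, about (283,225). I'll fit the cork centre to finish.

```bash
python3 - <<'E'
from h import *
import pickle
from scipy.optimize import least_squares
s,c=pickle.load(open("w4.pkl","rb"));T=toolT(s)@np.array(c["mount"])
hsv=cv2.cvtColor(c["img"],cv2.COLOR_RGB2HSV)
m=cv2.inRange(hsv,(0,0,200),(180,50,255));m[175:]=0;m[:,:170]=0;m[:,390:]=0
q=max(cv2.findContours(m,cv2.RETR_EXTERNAL,cv2.CHAIN_APPROX_NONE)[0],key=len)[:,0]
P0=np.array([onz(c,p,.044,T)[:2] for p in q if p[1]<172])
for name,r0,lo,hi in(("outer",.08,.076,.09),("cork",.071,.06,.0755)):
    d=np.hypot(*(P0-[.534,-.2686]).T);P=P0[(d>lo)&(d<hi)]
    r=least_squares(lambda x:np.hypot(*(P-x[:2]).T)-x[2],[.534,-.2686,r0],loss="soft_l1",f_scale=.001)
    t=toolT(s);print(name,len(P),r.x,100*t[:3,:3].T@(np.r_[r.x[:2],t[2,3]]-t[:3,3]))
E
```

```text
outer 234 [ 0.53218773 -0.26854957  0.07842708] [ 2.26023847e-01 -2.16803002e-01 -5.36747399e-05]
cork 203 [ 0.53262388 -0.26892557  0.06999322] [ 1.72778985e-01 -2.38734377e-01 -5.91972835e-05]
```

Emit:
step_arm(
  plan=[
    [[0.15,-0.2,0.5],0,0.71],
    [[0.15,-0.2,1.5],0,0.71],
    [[0.15,-0.2,3],0,0.71],
    [[0.15,-0.2,4.5],0,0.71],
    [[0.15,-0.2,5.8],0,0.71],
    [[0.15,-0.2,6.6],0,0.71],
    [[0.15,-0.2,7.0],0,0.71],
    [[0.15,-0.2,7.0],0,0.71],
    [[0.15,-0.2,7.0],0,0.71],
    [[0.15,-0.2,7.0],0,0.71],
  ],
)

```text
time_s: 9.98
tcp_pos: [0.5329, -0.2694, 0.1447]
tcp_rot: [0.0, 0.16, 0.987, -0.0]
wrist_force: [0.1, -0.1, -1.7]
finger_gap: 0.714
grip_force: 13.1
```

Emit:
step_arm(
  plan=[
    [[0,0,0.15],0,0.71],
    [[0,0,0.3],0,0.71],
    [[0,0,0.4],0,0.71],
    [[0,0,0.4],0,0.71],
    [[0,0,0.4],0,0.71],
  ],
)

```text
time_s: 10.6
tcp_pos: [0.5326, -0.2693, 0.1403]
tcp_rot: [-0.0, 0.16, 0.987, 0.0]
wrist_force: [0.4, -0.5, -2.2]
finger_gap: 0.713
grip_force: 13.1
```

Emit:
step_arm(
  plan=[
    [[0,0,0.05],0,0.71],
    [[0,0,0.1],0,0.71],
    [[0,0,0.1],0,0.71],
  ],
)

```text
time_s: 10.98
tcp_pos: [0.5327, -0.2694, 0.1394]
tcp_rot: [0.0, 0.16, 0.987, -0.0]
wrist_force: [-0.6, -0.2, -0.9]
finger_gap: 0.712
grip_force: 13.2
```

Emit:
step_arm(
  plan=[
    [[0,0,0.05],0,0.71],
    [[0,0,0.1],0,0.71],
    [[0,0,0.1],0,0.71],
  ],
)

```text
time_s: 11.35
tcp_pos: [0.5329, -0.2695, 0.1393]
tcp_rot: [0.001, 0.16, 0.987, 0.0]
wrist_force: [-1.7, 1.8, 8.9]
finger_gap: 0.712
grip_force: 13.7
```

It has touched down, pressing at about 9 N. I'll release it gradually.

Emit:
step_arm(
  plan=[
    [[0,0,0.05],0,0.715],
    [[0,0,0.05],0,0.72],
    [[0,0,0.05],0,0.73],
    [[0,0,0.05],0,0.75],
    [[0,0,0],0,0.85],
    [[0,0,0],0,1],
    [[0,0,0],0,1],
    [[0,0,0],0,1],
  ],
)

```text
time_s: 12.35
tcp_pos: [0.5326, -0.2693, 0.1383]
tcp_rot: [-0.0, 0.16, 0.987, 0.0]
wrist_force: [0.2, 0.7, 0.4]
finger_gap: 1.0
grip_force: 0.0
```

Emit:
step_arm(
  plan=[
    [[0,0,-1],0,1],
    [[0,0,-3],0,1],
    [[0,0,-6],0,1],
    [[0,0,-9],0,1],
    [[0,0,-12],0,1],
    [[0,0,-14],0,1],
    [[0,0,-14],0,1],
    [[0,0,-14],0,1],
  ],
)

```text
time_s: 13.35
tcp_pos: [0.5323, -0.2691, 0.2779]
tcp_rot: [-0.0, 0.16, 0.987, 0.0]
wrist_force: [-1.0, 0.4, -0.4]
finger_gap: 0.997
grip_force: 0.0
```

```bash
python3 look.py w5; python3 - <<'E'
from cell import snapshot
import cv2,numpy as np
a=snapshot("scene")["img"];b=snapshot("top")["img"]
cv2.imwrite("pics/fin.png",cv2.resize(np.hstack([a,b]),(800,300))[:,:,::-1])
E
```

```text
[ 0.53233847 -0.26911265  0.27787736] [ 0.17  0.37  0.29  1.62 -0.11  1.17  1.74] 13.35
tall rim exp [[718.0683616  200.51300981]] short rim [[573.1213478   40.18646812]]
[281.7 207.3] [ 86.8 107.4] (238, 152, 88, 108) onz.13 [ 0.5383 -0.271   0.13  ]
[ 43.1 188.7] [19.2 32.8] (0, 103, 32, 83) onz.13 [ 0.4621 -0.4501  0.13  ]
[543.1  44.7] [ 65.5 104. ] (494, 9, 66, 70) onz.13 [ 0.4803 -0.0454  0.13  ]
```

View pics/w5.png

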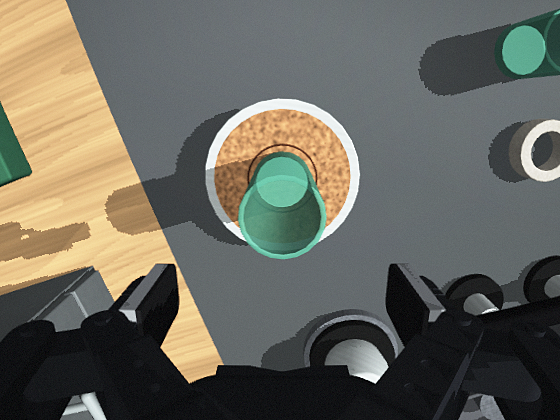

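View pics/fin.png

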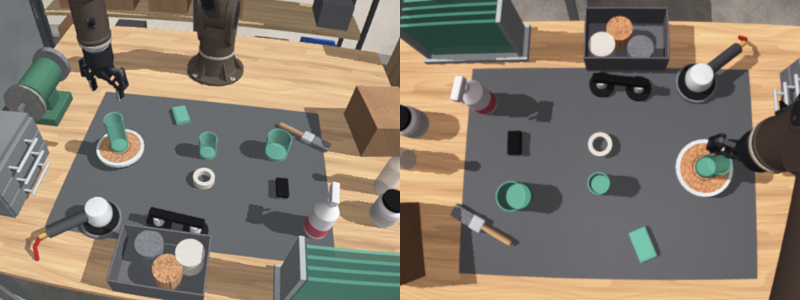

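The glass stands upright with its base at (282,179), inside the ring centred at about (282,178). The other two glasses are where they were, and the gripper is clear.

```bash
python3 -c "
from cell import manip
print(manip.close_job())"
```

```text
the job is handed in; nothing more can be done
None
```

The tall glass is standing upright in the middle of the turntable, gripped at about 13 N and set down at about 9 N; the short and wide glasses were left where they stood, and the job is handed in at about 13.5 s (no verdict was returned).

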